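Seat a cord reel on the hidden pin of the bench cord stand and hold it down

TASK

Slide the gold cord reel straight up off its post on the wooden rack and take it to the green cord stand. The stand's locating pin is out of sight under the reel, so feel for it: let the level reel rest lightly on the pin's nose a little off centre, slide it across until it drops over the pin, then press it down until the sprung brake plate is right at the bottom of its travel, and finish there still gripping the reel and pressing it down, so that I can do up its retaining screw from under the bench. Do not knock or bear hard on the pin, and leave the red reel on its post and the bells and the paint tin where they stand.

Things in the scene. Friction and masses are not known exactly. Their poses are not given: they have to be found in the camera images.
- gold_reel: loose reel wound full with gold cord between two plywood flanges, a gold label on the top one, a cylinder 64 mm in diameter and 56 mm tall, 0.14 to 0.28 kg, standing on end on the rack with a rack post through its bore; the bore, 17 mm in diameter, runs right through along its z axis. Origin: centre of its underside, z up its axis. Grip it across its 64 mm diameter, any yaw
- red_reel: the same reel wound with red cord, on the rack's other post; it stays there
- reel_rack: fixed wooden plank 100 mm (x) by 220 mm (y), 18 mm thick, with two upright wooden dowel posts 12 mm in diameter at y = -55 and +55 mm in its frame; the reels stand on the plank and the posts rise 75 mm above it, 19 mm above the reels' tops. Origin: centre of the plank's underside, on the bench. Which reel is on which post varies, and the rack and the stand may change sides
- cord_stand: fixed green cast foot, 112 mm in diameter, carrying the sprung brake plate and the locating pin on its axis. On its +x side a lug carries a steel cord guide, a 6 mm upright rod 95 mm from the axis with a small eye, in all 61 mm high above the bench; nothing else stands beside the plate. Origin: centre of the foot's underside, on the bench, on the axis of the pin, z up
- locating_pin: fixed upright steel pin on the cord stand's axis, 14 mm in diameter, chamfered over the top 3 mm to a flat nose 8 mm across. Origin: centre of the nose's top, 42 mm above the bench and 12 mm above the raised brake plate, z up. A reel resting on the nose has its underside level with this point; with its bore over the pin it drops 12 mm to the plate
- brake_plate (a joint): travel in m of the round brake plate (84 mm in diameter, grey felt face, centred on the pin) down along the pin: 0 is up, face 30 mm above the bench; 0.006 is right down on its stop. A spring holds it up: it takes about 5.4 N to start it down and about 11 N at the bottom; a reel's own weight does not move it
- pink_bell: bystander: loose pink painted craft bell standing mouth down, 66 mm across, 67 mm tall. Origin: centre of its mouth on the bench
- purple_bell: bystander: the same bell in purple
- paint_tin: bystander: loose closed steel paint tin with pink drips, 104 mm in diameter, 120 mm tall. Origin: centre of its underside
Things that resemble listed ones, but are neither listed nor needed, are in the scene too. What is shaped like the gold_reel but turquoise is not meant. There is more than one size of the cord_stand; the job needs the larger.

How it is judged:
On the way, in this order (a step that is already met when the one before it is completed fails the run):
1. the gold reel has been slid up clear of its post, still level (z of gold_reel in the frame of reel_rack above 0.094 m and angle between gold_reel's own z axis and vertical below 0.25 rad and contact force between gold_reel and the fingers above 1 N), for 0.1 s.
2. the gripped, level reel rests with its underside on the nose of the locating pin (contact force between gold_reel and locating_pin above 0.3 N and z of gold_reel in the frame of locating_pin above -0.0025 m and horizontal distance between gold_reel and locating_pin below 0.03 m and angle between gold_reel's own z axis and vertical below 0.12 rad and contact force between gold_reel and the fingers above 1 N), for 0.1 s.
3. the reel has dropped over the pin (z of gold_reel in the frame of locating_pin below -0.008 m and horizontal distance between gold_reel and locating_pin below 0.003 m and angle between gold_reel's own z axis and vertical below 0.08 rad and contact force between gold_reel and the fingers above 1 N), for 0.1 s.
At the end, for the whole second after the job is handed in: gold reel upright (3.4 deg) on the pin, axes within 3 mm, pressing the brake plate down at least 4.6 of its 6 mm with over 5 N, still gripped and at rest; red reel within 10 mm of its start, bells and tin upright within 20 mm of theirs (value of joint brake_plate above 0.0046 m and horizontal distance between gold_reel and locating_pin below 0.003 m and angle between gold_reel's own z axis and vertical below 0.06 rad and z of gold_reel in the frame of locating_pin below -0.015 m and contact force between gold_reel and the fingers above 4 N and contact force between gold_reel and cord_stand above 5 N and linear speed of gold_reel below 0.02 m/s and distance of red_reel from where it was at the start of the episode below 0.01 m and distance of each of pink_bell, purple_bell, paint_tin from where it was at the start of the episode below 0.02 m and angle between each of pink_bell, purple_bell, paint_tin's own z axis and vertical below 0.1 rad); the arm keeps its last pose, push and grip.
It fails at once if the reel is borne against the locating pin with more than 40 N (contact force between gold_reel and locating_pin above 40 N).
It fails at once if the red reel is moved more than 20 mm (distance of red_reel from where it was at the start of the episode above 0.02 m).
It fails at once if a bell or the tin is knocked over or moved more than 30 mm (distance of any of pink_bell, purple_bell, paint_tin from where it was at the start of the episode above 0.03 m or angle between any of pink_bell, purple_bell, paint_tin's own z axis and vertical above 0.3 rad).
It also fails if it takes over 48 s, if anything falls off the work surface, if the arm or the gripper's body presses on something with over 40 N, if the wrist force passes 120 N, or if a joint passes its speed limit or range.

ROBOT

A 6-joint arm with a two-finger parallel gripper is mounted at the origin on the work surface. World frame = base frame: x ahead of the robot, y to its left, z up, the work surface at z = 0. Lengths are in m, angles in rad, forces in N, time in s.
With the tool pointing down it reaches from about 0.275 to 0.875 m from the base axis. Payload 12.5 kg.
Tool frame: the origin (TCP) lies at the very end of the fingers, on their centre line; the grasp point (between the pads) lies 19 mm behind it; z points along the fingers, y is the line along which they close (so a half turn about z gives the same grasp; the last joint's range is limited). The gripper opens to 85 mm and grips with 20 to 120 N. Pads are 22 mm wide; open, the fingers measure 114 mm over their backs; the gripper's body (76 mm by 85 mm) begins 54 mm behind the grasp point. The pads swing forward as they close: fully open they stand 13 mm farther back than shut.
Start: joints at [-1.326, 0.351, 1.652, -0, 1.139, -0.085], TCP at [0.178, -0.52, 0.231] pointing down, gripper open.
Joint ranges: [-2.75, 2.75], [-0.79, 2.1], [0.01, 2.65], [-1.57, 4.71], [0.07, 3.14], [-2.87, 2.87]. Speed limits (rad/s): [2.22, 2.22, 2.79, 3.14, 3.14, 3.14].

INTERFACE

Orientations are given as a 3x3 rotation matrix whose columns are the frame's x, y, z axes.
In Python, from bench import manip gives the robot as it stands. Calls block until the motion is done:
- manip.move_ptp(position, orientation): joint-space move of the TCP to a pose.
- manip.move_l(position, attitude=None, max_speed=0.15): straight line of the TCP; attitude=None keeps the orientation; max_speed is the mean speed in m/s.
- manip.move_j(angles): joint-space move.
- manip.set_gripper(opening, effort=None): opening from 0.0 (shut) to 1.0 (fully open); effort is the grip in N (None keeps the last); returns when the fingers have stopped.
- manip.dwell(seconds).
- manip.inverse_kinematics(position, orientation): joint angles nearest the present ones, or None.
- manip.grab_frame(name): name is "scene" or "top"; returns (picture, depth): 420x560x3 uint8, red, green, blue; 420x560 float32, m along the optical axis (not along the pixel's ray), 0 where there is no reading.
- manip.get_calibration(name): a dict with "camera_matrix" (3x3 intrinsics, pixels), "R" (3x3) and "t" (3): a world point X has camera coordinates R X + t. Camera axes: x right, y down, z forward; pixel columns grow to the right and rows downward; lengths in m; the calibration is good to about 2 mm. A picture is of the moment at which its call begins. get_calibration takes no time and is no camera call.
A pose or a line that the arm cannot do raises manip.Unreachable and nothing moves.
- manip.sign_off(): hands the job in; it is judged then, once.
Trained networks look in the newest picture that a camera, given by its name, has taken for a name from the list of things; names that differ only in an ending like _2 or _b are one class to them, and where a whole thing is asked for, a point or a joint stands for the part that bears it (a point fixed in the world has none). Each returns a list of dicts, best first, with "confidence" (0 to 1); they miss things now and then, are a little off and sometimes report something else, mostly with a low value. They report only what shows in the picture. A call takes as long as a camera call. They do not tell look-alikes from the thing itself.
- manip.look_for(camera, name): "at" ([x, y, z] in m, in world coordinates, good to about 4 mm: the middle of the surface that is visible of it).
Readings, each from a call of its own:
- manip.current_time(): time.
- manip.current_qpos(): joint angles.
- manip.current_joint_vel(): joint speeds.
- manip.current_joint_torque(): joint torques, N m.
- manip.current_ee_pos(): TCP position.
- manip.current_tcp_rot(): TCP orientation.
- manip.current_force(): force on the tool from outside, world axes, zero at the start.
- manip.current_ft_torque(): the same for the moment, N m.
- manip.current_grip_width(): opening from 0.0 (shut) to 1.0 (fully open).
- manip.current_grip_force(): force on a finger pad.
Only numpy, scipy, OpenCV 4.12 (cv2) and the standard library are available. Lean on these libraries where they do the work, as an engineer would, in place of code of your own. Each camera call takes 0.05 s, during which the arm holds its last target. There are 200 camera calls.

## Working session

There is one attempt and no reset: what is moved stays moved. The work goes in short steps, each a Python script; the robot and the scene stay as the last script left them, time stands still between calls to the robot, and variables do not carry over. Pictures are saved under pics/ and viewed, at most 10 in all, crops included, and the job is handed in when it is done.

```bash
mkdir -p pics; ls
python3 - <<'E'
from bench import manip
import cv2,numpy as np
for c in("scene","top"):
    p,d=manip.grab_frame(c); cv2.imwrite(f"pics/{c}0.png",p[:,:,::-1]); np.save(f"pics/{c}0.npy",d)
    for n in("gold_reel","red_reel","reel_rack","cord_stand","brake_plate","pink_bell","purple_bell","paint_tin"):
        print(c,n,[(np.round(r["at"],3).tolist(),round(r["confidence"],2)) for r in manip.look_for(c,n)])
print(manip.current_time(),manip.current_tcp_rot(),manip.current_force())
E
```

```text
pics
scene gold_reel [([0.679, 0.149, 0.056], 0.9), ([0.552, 0.124, 0.078], 0.71)]
scene red_reel [([0.516, 0.229, 0.071], 0.84), ([0.553, -0.203, 0.026], 0.17)]
scene reel_rack [([0.558, 0.148, 0.022], 0.69)]
scene cord_stand [([0.563, -0.215, 0.028], 0.73), ([0.371, -0.241, 0.016], 0.6)]
scene brake_plate [([0.556, -0.201, 0.027], 0.71), ([0.362, -0.231, 0.021], 0.58)]
scene pink_bell [([0.637, 0.007, 0.029], 0.96), ([0.563, -0.215, 0.026], 0.29)]
scene purple_bell [([0.489, 0.004, 0.03], 0.75)]
scene paint_tin [([0.793, 0.028, 0.118], 0.95)]
top gold_reel [([0.675, 0.158, 0.057], 0.94), ([0.546, 0.135, 0.073], 0.67)]
top red_reel [([0.514, 0.234, 0.076], 0.97)]
top reel_rack [([0.529, 0.189, 0.017], 0.67), ([0.551, -0.203, 0.031], 0.44)]
top cord_stand [([0.367, -0.232, 0.018], 0.72), ([0.555, -0.205, 0.03], 0.63)]
top brake_plate [([0.36, -0.227, 0.021], 0.84), ([0.548, -0.202, 0.03], 0.78)]
top pink_bell [([0.625, 0.017, 0.032], 0.65)]
top purple_bell [([0.475, 0.018, 0.033], 0.93)]
top paint_tin [([0.776, 0.044, 0.122], 0.62)]
0.9 [[ 9.46120095e-01  3.23815944e-01  4.93878841e-06]
 [ 3.23815944e-01 -9.46120095e-01  1.03631589e-05]
 [ 8.02844304e-06 -8.20553443e-06 -1.00000000e+00]] [0.26532979 0.34893678 0.69313553]
```

View pics/top0.png

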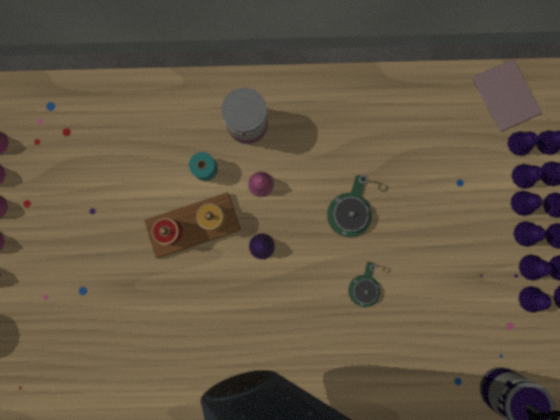

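View pics/scene0.png

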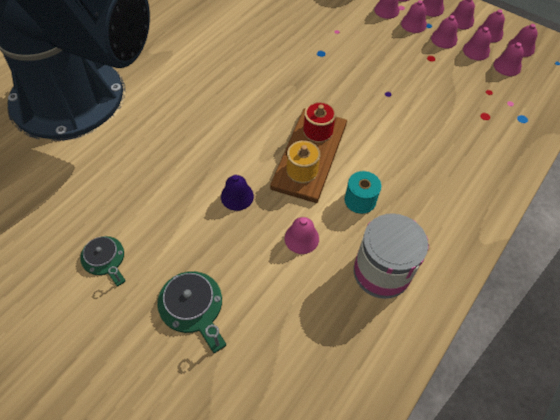

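The top view shows the gold reel at (209,216), on the post nearer the bells. The large stand is at (350,214), with the small look-alike at (366,291). The scene view agrees: gold at (303,160), large stand at (188,300). The networks' best "gold" hit is actually the turquoise reel, so I'm ignoring it. Next I'll refine positions from depth.

```bash
cat > h.py <<'E'
from bench import manip
import numpy as np, cv2
from scipy.optimize import least_squares
def cloud(c,d):
    k=manip.get_calibration(c); K,R,t=map(np.array,(k["camera_matrix"],k["R"],k["t"]))
    v,u=np.indices(d.shape)
    P=np.stack([(u-K[0,2])*d/K[0,0],(v-K[1,2])*d/K[1,1],d],-1)
    W=(P-t)@R; W[d<=0]=np.nan
    return W
def near(W,xy,r,z0,z1):
    return (np.hypot(W[...,0]-xy[0],W[...,1]-xy[1])<r)&(W[...,2]>z0)&(W[...,2]<z1)
def circ(p):
    c,r=cv2.minEnclosingCircle(p[:,:2].astype(np.float32)*1000)
    return np.round(c,1),round(r,1)
E
python3 - <<'E'
from h import *
for c in("scene","top"):
    d=np.load(f"pics/{c}0.npy"); img=cv2.imread(f"pics/{c}0.png"); W=cloud(c,d)
    for n,xy,r,z0,z1 in(("gold top",(.548,.132),.045,.066,.082),("gold post",(.548,.132),.03,.084,.1),("red top",(.515,.232),.045,.066,.082),("red post",(.515,.232),.03,.084,.1),
      ("plate",(.55,-.203),.05,.024,.036),("pin",(.55,-.203),.025,.036,.05),("foot",(.55,-.203),.065,.008,.05),("guide",(.63,-.22),.045,.04,.075),("small",(.36,-.23),.06,.008,.06)):
        m=near(W,xy,r,z0,z1); p=W[m]
        if len(p)<2: print(c,n,len(p)); continue
        print(c,n,len(p),"med",np.round(np.median(p,0)*1e3,1),"mid",np.round((p.min(0)+p.max(0))*500,1),"ext",np.round(np.ptp(p,axis=0)*1e3,1),"circ",*circ(p))
    g=W[near(W,(.55,-.2),.2,-.01,.005)]; print("bench z",np.median(g[:,2]))
E
```

```text
scene gold top 705 med [552.3 133.9  75.2] mid [549.4 138.6  73.9] ext [62.5 65.5 15.8] circ [549.1 139.1] 33.3
scene gold post 40 med [551.4 136.3  92.2] mid [549.7 137.3  90.2] ext [10.4  9.9 12.4] circ [549.7 137.6] 5.4
scene red top 603 med [520.3 237.6  75.1] mid [517.1 243.1  73.6] ext [61.6 66.3 15.1] circ [516.9 243.1] 33.4
scene red post 37 med [517.2 240.6  92.9] mid [516.7 242.1  90. ] ext [11.  11.8 12. ] circ [516.9 241.8] 6.6
scene plate 1766 med [ 553.1 -203.3   31. ] mid [ 550.  -201.2   30. ] ext [84.  83.6 11.7] circ [ 550.4 -200.8] 42.8
scene pin 57 med [ 551.6 -201.9   42. ] mid [ 550.6 -201.5   40.8] ext [13.5 13.1  8.4] circ [ 550.2 -201.9] 7.7
scene foot 2997 med [ 558.4 -207.2   29.6] mid [ 554.4 -201.3   26.5] ext [117.5 110.5  37. ] circ [ 554.4 -203.3] 60.6
scene guide 111 med [ 633.9 -231.    57.8] mid [ 631.7 -229.7   52.1] ext [22.8 21.5 23.1] circ [ 631.7 -230.2] 11.9
scene small 1014 med [ 367.5 -233.2   21.6] mid [ 373.1 -230.8   25.7] ext [91.7 76.3 35.5] circ [ 372.8 -236.4] 46.3
bench z 0.0011961351600051889
top gold top 539 med [548.5 137.5  73.8]
[... 296 characters left out ...]
t 26 med [516.7 241.8  91.5] mid [516.8 242.5  90.9] ext [11.5 12.4 13.1] circ [516.8 242.5] 6.4
top plate 891 med [ 548.5 -201.2   29.4] mid [ 549.7 -201.8   30.1] ext [81.8 82.  11.7] circ [ 549.4 -202.2] 42.2
top pin 26 med [ 549.8 -201.8   40.1] mid [ 548.7 -201.8   40.6] ext [12.6 12.3  8.8] circ [ 549.1 -201.8] 6.7
top foot 1359 med [ 547.4 -200.4   28.3] mid [ 553.8 -202.1   26.5] ext [117.6 108.   36.9] circ [ 554.1 -203.5] 60.2
top guide 45 med [ 630.  -230.8   56. ] mid [ 630.2 -229.8   52.6] ext [20.2 19.3 20.4] circ [ 630.3 -230. ] 10.9
top small 549 med [ 362.  -230.6   20.1] mid [ 370.4 -230.8   25.2] ext [92.9 71.2 34.4] circ [ 369.7 -236.2] 47.4
bench z -0.0005859829961916885
```

```bash
cat >> h.py <<'E'
G=np.array([.5493,.1378]); PIN=np.array([.5497,-.2018])
def rot(a,b):
    n=np.hypot(a,b); a,b=a/n,b/n
    return np.array([[-b,a,0],[a,b,0],[0,0,-1.]])
YS=np.array([.955,.298])/np.hypot(.955,.298)
E
python3 - <<'E'
from h import *
for s in(1,-1):
    R=rot(*(s*YS)); print(s,np.linalg.det(R),*[np.round(manip.inverse_kinematics([*p,z],R),2) if manip.inverse_kinematics([*p,z],R) is not None else None for p,z in((G,.2),(G,.033),(PIN,.1),(PIN,.039))])
E
```

```text
1 0.9999999999999999 [ 0.16  0.41  1.64 -0.    1.09 -0.14] [ 0.16  0.65  1.74 -0.    0.75 -0.14] [-0.43  0.57  1.66 -0.    0.9  -0.73] [-0.43  0.67  1.68 -0.    0.79 -0.73]
-1 0.9999999999999999 None None [-0.43  0.57  1.66 -0.    0.9   2.41] [-0.43  0.67  1.68 -0.    0.79  2.41]
```

Run:
```python
from h import *
R=rot(*YS)
manip.set_gripper(1.0,90)
manip.move_ptp([*G,.2],R); print(manip.current_time(),manip.current_force())
manip.move_l([*G,.10],max_speed=.15)
manip.move_l([*G,.033],max_speed=.08); print(manip.current_force())
manip.set_gripper(0,90)
print(manip.current_grip_width(),manip.current_grip_force(),manip.current_force(),manip.current_ee_pos(),manip.current_time())
p,d=manip.grab_frame("top"); cv2.imwrite("pics/t1.png",cv2.resize(p[120:300,100:420,::-1],None,fx=2.4,fy=2.4))
```

```text
3.7833 [-0.58461117 -0.1361014   0.25890216]
[-0.53026101  0.47749926 -0.12139241]
0.7341400537677276 97.83862374722958 [-2.39057999 -0.38841644  9.00758879] [0.54978943 0.13789304 0.0341891 ] 5.9417
```

View pics/t1.png

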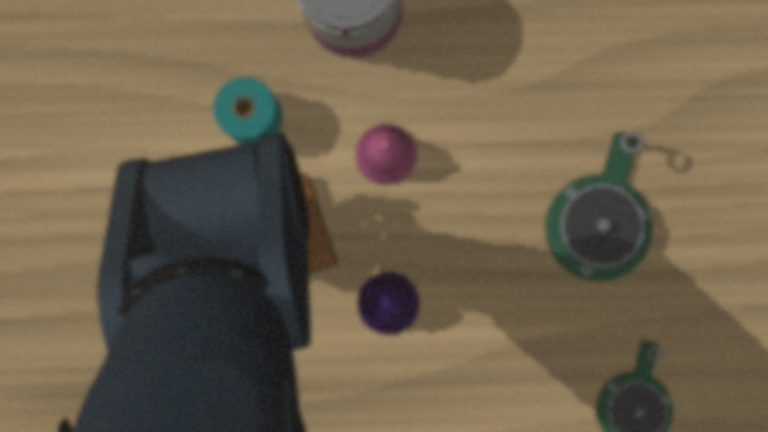

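The hand is closed on the gold reel: the width reads about 62 mm at 98 N, and the other objects haven't moved. Next is the lift and the carry to above the stand, offset from the pin.

Run:
```python
from h import *
manip.move_l([*G,.14],max_speed=.1); manip.dwell(.2)
print(manip.current_grip_width(),manip.current_grip_force(),manip.current_force(),manip.current_ee_pos(),manip.current_time())
manip.move_l([*G,.19],max_speed=.15)
q=PIN+.010*YS
manip.move_ptp([*q,.19],rot(*YS))
p,d=manip.grab_frame("scene"); cv2.imwrite("pics/s2.png",p[:,:,::-1]); np.save("pics/s2.npy",d)
manip.move_l([*q,.075],max_speed=.1); manip.dwell(.3)
print(manip.current_force(),manip.current_ft_torque(),manip.current_ee_pos(),manip.current_time())
p,d=manip.grab_frame("scene"); cv2.imwrite("pics/s3.png",cv2.resize(p[180:380,80:320,::-1],None,fx=3,fy=3)); np.save("pics/s3.npy",d)
```

```text
0.7314506649769299 98.20254363119602 [ 1.31999712 -0.29808668 -1.69476453] [0.54912411 0.13777301 0.13954084] 7.4083
[-0.07620945 -0.12651052 -3.06658702] [0.05353177 0.00963608 0.01622799] [ 0.55934079 -0.19888279  0.07522769] 10.8167
```

View pics/s3.png

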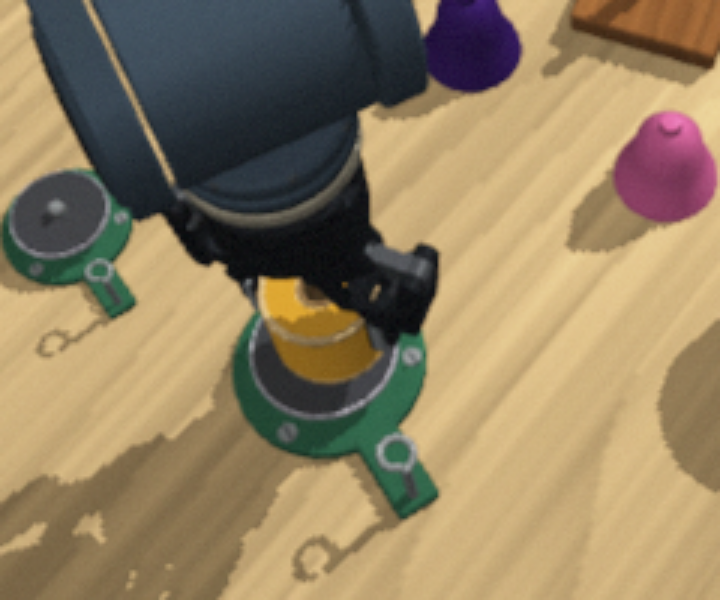

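View pics/s2.png

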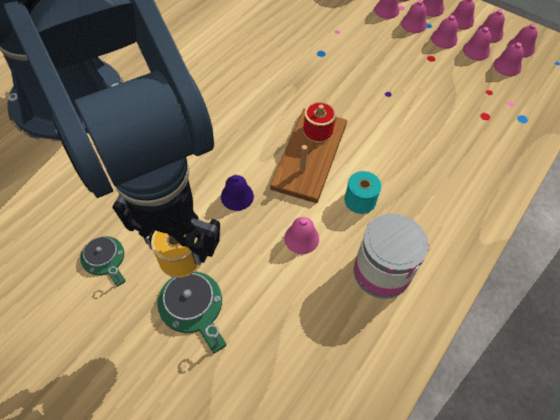

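The picture shows the gold reel held level over the stand, lowered to just above it (seen at about (320,330) in the crop). The post is empty and the red reel and bells are untouched. Next I'll feel for the nose.

Run:
```python
from h import *
q=PIN+.010*YS
manip.move_l([*q,.064],max_speed=.05); manip.dwell(.2)
f0=np.mean([manip.current_force() for _ in range(5)],0); z=.064; print(f0)
while z>.050:
    z-=.0005; manip.move_l([*q,z],max_speed=.02); manip.dwell(.05)
    f=np.array(manip.current_force())-f0
    if f[2]>3: break
manip.dwell(.3)
f=[np.round(np.array(manip.current_force())-f0,2)]
print(z,f,manip.current_ee_pos(),manip.current_ft_torque(),manip.current_time())
np.save("f0.npy",f0)
```

```text
[ 0.24569636  1.48084907 -0.87809482]
0.057499999999999996 [array([-2.91, -1.01,  6.21])] [ 0.5594086  -0.19888     0.05806675] [0.14819771 0.49068769 0.01411026] 15.6333
```

Contact came at TCP z = 58.1 mm, which is 0.1 mm from the expected nose height. Next I'll slide across under light pressure.

```bash
cat > slide.py <<'E'
from h import *
f0=np.load("f0.npy"); q=PIN+.010*YS; s=0; z=.0575; t0=manip.current_time()
while s<.018 and manip.current_time()-t0<9:
    f=np.array(manip.current_force())-f0; e=np.array(manip.current_ee_pos())
    print(round(s*1e3,1),round(z*1e3,1),np.round(f,1),np.round(e*1e3,1))
    if e[2]<.0535 or np.hypot(*f[:2])>20 or f[2]>20: break
    if f[2]<2: z-=.0007
    else:
        s+=.001
        if f[2]>7: z+=.0003
    manip.move_l([*(q-s*YS),z],max_speed=.02)
print(manip.current_time(),manip.current_grip_force())
E
python3 slide.py
```

```text
0.0 57.5 [-2.9 -1.   6.2] [ 559.4 -198.9   58.1]
1.0 57.5 [ 0.7 -0.   6.3] [ 558.9 -199.2   58.1]
2.0 57.5 [ 2.9 -1.   5.8] [ 558.1 -199.6   58.1]
3.0 57.5 [ 2.6 -0.2  6.2] [ 557. -200.   58.]
4.0 57.5 [ 3.1 -0.7  5.3] [ 555.8 -200.2   57.8]
5.0 57.5 [-1.4 -2.1  1.3] [ 553.6 -200.2   56.9]
5.0 56.8 [-4.6 -2.7  4. ] [ 553.7 -200.3   56.5]
6.0 56.8 [-2.6 -2.4 -0.2] [ 553.2 -200.5   56.4]
6.0 56.1 [-5.4 -1.9  4. ] [ 553.3 -200.6   56.1]
7.0 56.1 [-0.5 -2.2 -0.3] [ 552.7 -200.9   56. ]
7.0 55.4 [-2.4 -2.6  4. ] [ 552.7 -201.    55.6]
8.0 55.4 [-0.1 -2.3 -0.5] [ 551.5 -201.1   55.1]
8.0 54.7 [-0.9 -1.8 -1.8] [ 551.4 -201.2   54.5]
8.0 54.0 [-0.7 -2.3 -1.8] [ 551.5 -201.2   53.8]
8.0 53.3 [-2.3 -3.  -1.2] [ 551.5 -201.2   53.2]
19.1333 98.35171904414892
```

It has dropped over the pin. Next I'll centre it and press the plate down.

Run:
```python
from h import *
f0=np.load("f0.npy"); p=PIN+.0013*YS+np.array([0,-.0003])
def st(z,t=.15):
    manip.dwell(t); f=np.array(manip.current_force())-f0; e=np.array(manip.current_ee_pos()); print(round(z*1e3,1),np.round(f,1),np.round(e*1e3,1),round(manip.current_time(),1)); return f,e
st(.0533,0)
for z in(.0515,.049,.047,.0455,.044,.0425,.041,.040,.0392,.0385,.0378,.037):
    manip.move_l([*p,z],max_speed=.02); f,e=st(z)
    l=f[:2]
    if np.hypot(*l)>12: break
    p=p+l*.00008
    if f[2]>19: break
st(z,.5); print(manip.current_grip_force(),manip.current_grip_width())
```

```text
53.3 [-2.3 -3.  -1.2] [ 551.5 -201.2   53.2] 19.1
51.5 [ 0.1 -2.3 -1.5] [ 551.1 -201.7   51.5] 19.5
49.0 [-0.4 -1.  -0.6] [ 551.  -201.9   49. ] 20.0
47.0 [-0.7 -0.7 -2.1] [ 550.9 -202.    47. ] 20.4
45.5 [ 0.1 -1.   4.7] [ 551.1 -202.1   45.8] 20.8
44.0 [-0.7  0.4  5.8] [ 551.1 -202.1   44.1] 21.2
42.5 [0.2 0.5 6.8] [ 551.1 -202.1   42.7] 21.6
41.0 [-1.4 -0.5  7.9] [ 551.1 -202.1   41.3] 22.0
40.0 [-0.2 -0.5  8.1] [ 551.1 -202.1   40.4] 22.4
39.2 [-2.8  2.2 14.7] [ 551.1 -202.2   40.2] 22.8
38.5 [-3.6  1.6 21.7] [ 551.1 -202.2   40.1] 23.2
38.5 [-3.3  1.7 21.5] [ 551.1 -202.2   40.1] 23.7
100.6696580350399 0.7290183717278873
```

Run:
```python
from h import *
p,d=manip.grab_frame("scene")
for n in("red_reel","pink_bell","purple_bell","paint_tin"): print(n,[np.round(r["at"],3) for r in manip.look_for("scene",n)][:1])
print(manip.current_force(),manip.sign_off(),manip.current_time())
```

```text
red_reel [array([0.518, 0.231, 0.072])]
pink_bell [array([0.633, 0.003, 0.028])]
purple_bell [array([0.49 , 0.009, 0.031])]
paint_tin [array([0.793, 0.03 , 0.12 ])]
the job is handed in; nothing more can be done
the job is handed in; nothing more can be done
```

The job is handed in, with no verdict returned: the gold reel is over the pin, still gripped at about 100 N and pressing down with about 21 N on the brake plate, which force and height readings put at its stop; the red reel, bells and tin are where they stood.

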